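# Rock loose a salt-stuck centrifuge rotor lid

### The job

The centrifuge rotor's lid is stuck by dried salt on its rubber seal: take it by its bar knob and rock it back and forth in small arcs, feeling how hard it pulls so that the seal does not tear, until it breaks free. Then turn it anticlockwise to unlock its bayonet catch, lift it off and set it down, without dropping it, flat and knob up, wholly on the bench mat. Let go of it, and leave the tube rack, tip box and beaker where they stand.

Things in the scene. Friction and masses are not known exactly. Their poses are not given: they have to be found in the camera images.
- rotor: Aluminium centrifuge rotor, 152 mm across, fixed on a bench stand that cannot turn or move; left or right of the robot, the mat on the other side. Origin on the bench under its vertical axis, z up. Flat top at 85 mm, rubber seal on which the lid sits at 87 mm height; twelve capped tubes inside reach 93 mm.
- lid: Aluminium rotor lid, an upturned shallow cup 132 mm across, flat top 32 mm above its rim, 0.2 to 0.35 kg. Origin: centre of its rim (underside), z up. Its black knob is a disc 48 mm across up to 36 mm above the rim, and on it an upright bar, 60 mm long along the lid's x, 14 mm thick, from 36 to 66 mm. At the start its axes lie along the rotor's to within 0.02 rad.
- lid_knob (a point): The point to grip: on the lid's axis, 58 mm above its rim, in the middle of the knob's bar (gripped across its 14 mm along the lid's y), 22 mm above the black disc, 8 mm below the bar's top. Axes as the lid's.
- seal (a joint): How far the stuck lid has wound up the greased rubber seal, rad, + when the lid is turned anticlockwise seen from above, 0 relaxed or once free. It resists with 4 N m per rad (friction makes up to 0.2 N m more or less at the wrist) and tears beyond 0.18 rad (0.72 N m) either way. From its start the stuck lid first turns freely by up to 0.28 rad (0.28 rad for both sides together), then winds the seal.
- mat: Square flat silicone bench mat, 200 x 200 mm and 3 mm thick, fixed to the bench. Its origin is the centre of its underside, axes along its edges.
- tube_rack: White foam rack 60 mm (x) by 200 mm (y), with two rows of capped blood tubes, 86 mm high in all, loose. Origin at the centre of its underside.
- tip_box: Pipette tip box 115 mm (x) by 78 mm (y), 64 mm high, loose. Origin at the centre of its underside.
- beaker: Clear plastic beaker, 84 mm across and 110 mm high, loose. Origin at the centre of its underside.
- post (a point): Middle of the top of the rotor's bayonet post, 28 mm thick, 111 mm above the bench, inside the lid; axes as the rotor's. Two ears on it hold two lugs in the lid: it lifts off only when turned 0.9 to 2.2 rad anticlockwise (seen from above) from its start (clockwise an end stop holds it at about 0.6 rad); before that it lifts by 2 mm at most. Raised 30 mm it clears the post.
- seat (a point): Centre of the seal, 87 mm above the bench. Wound by 0.09 rad (often less) for 0.3 s, some of the crust gives; it then gives no more on that side, however hard turned, until wound to the other side. 3 to 5 such gains on alternate sides free it, the first on an unknown side. Before the last, always anticlockwise, the free arc grows by 0.28 rad on that side; after it only friction is left.

How it is judged:
On the way, in this order (a step that is already met when the one before it is completed fails the run):
1. the lid, still seated on the rotor, has broken free and been turned more than 0.8 rad from its starting direction (angle between the x axis of lid and the x axis of rotor, either way round above 0.8 rad and horizontal distance between lid and rotor below 0.01 m and height (world z) of lid below 0.095 m).
2. the lid has been lowered onto the mat while still held (contact force between lid and mat above 0.3 N and contact force between the fingers and lid above 1 N and angle between lid's own z axis and vertical below 0.12 rad).
At the end, for the whole second after the job is handed in: The lid lies flat (within 0.05 rad), knob up, at rest on the mat and wholly on it: its centre no more than 35 mm from the mat's centre along each of the mat's edges (x of lid in the frame of mat between -0.035 and 0.035 m and y of lid in the frame of mat between -0.035 and 0.035 m and height (world z) of lid below 0.006 m and angle between lid's own z axis and vertical below 0.05 rad and linear speed of lid below 0.02 m/s); the robot touches nothing.
It fails at once if the seal is torn: wound up by more than 0.18 rad either way (value of joint seal above 0.18 rad or value of joint seal below -0.18 rad).
It fails at once if the tube rack, the tip box or the beaker is moved by more than 20 mm (distance of any of tube_rack, tip_box, beaker from where it was at the start of the episode above 0.02 m).
It also fails if it takes over 72 s, if anything falls off the work surface, if the arm or the gripper's body presses on something with over 40 N, if the wrist force passes 120 N, or if a joint passes its speed limit or range.

### The arm

A 7-joint arm with a two-finger parallel gripper is mounted at the origin on the work surface. World frame = base frame: x ahead of the robot, y to its left, z up, the work surface at z = 0. Lengths are in m, angles in rad, forces in N, time in s.
With the tool pointing down it reaches from about 0.35 to 0.9 m from the base axis. Payload 8.1 kg.
Tool frame: the origin (TCP) lies midway between the tips of the shut fingers; the grasp point (between the pads) lies behind it (arm.tcp_to_grasp is the z of the grasp point in the tool frame, in m); z points along the fingers, y is the line along which they close (so a half turn about z gives the same grasp; the last joint's range is limited). The gripper opens to 92 mm and grips with 3 to 60 N. Pads are 19 mm wide; open, the fingers measure 130 mm over their backs; the gripper's body (75 mm by 190 mm) begins 47 mm behind the grasp point.
Start: joints at [-1.405, 0.434, 0.025, 1.573, -0.012, 1.134, -0.075], TCP at [0.166, 0.603, 0.227] pointing down, gripper open.
Joint ranges: [-2.62, 2.62], [-0.44, 2.09], [-1.27, 1.32], [0.08, 2.57], [-1.32, 4.46], [0.12, 2], [-2.74, 2.74]. Speed limits (rad/s): [2.22, 2.22, 3.01, 3.01, 3.14, 3.14, 3.14].

### API

Orientations are given as a rotation vector (axis times angle).
In Python, from cell import readout, vision, arm gives the robot as it stands.
- The arm moves only by the tool carry_out, never from a script. Its argument "increments" is one flat list of numbers, 6 for each row, row after row: the shift along the world's x, y, z in mm, then the turn, a rotation vector about the world's x, y, z in rad. In form: [tx, ty, tz, wx, wy, wz, tx, ty, tz, wx, wy, wz, ...]. A call has 1 to 20 rows; each row shifts and turns the commanded pose from where the row before left it; what a row does not reach is not made up. A row lasts 1/8 s, in which the tool goes at most 62.5 mm and 10.7 degrees, less where a joint would pass 70% of its speed; a pose out of reach is approached as far as the arm can. A call with a gripper value outside its range is refused whole. "grip" is the closure, from 0 (fully open) to 1 (shut), set as the call begins (left out, the last holds). The fingers move at their own pace and stop on an object; "newtons" is the grip in N (left out, the last holds). Time passes only in rows, so rows that do not move let the fingers close. It gives the time, the measured TCP pose, the force, the opening and the grip force at its end, in the units of the state.
- readout.observe(): the state, without advancing time (a new reading comes with each control period).
- vision.get_image(name): name is "scene" or "top" or "wrist"; returns the picture (420x560x3 uint8, red, green, blue); there is no depth.
- vision.calibration(name): a dict with "fov_y" (degrees; the focal length in pixels is half the picture's height over the tangent of half this angle, whatever the lens; pixels are square), "cx", "cy" (the principal point, pixels), "pose" (4x4, takes a point from camera to world coordinates). Camera axes: x right, y up, looking along -z (the intrinsics and any distortion apply to the point x, -y, -z); pixel columns grow to the right and rows downward; lengths in m; the calibration is good to about 2 mm. The wrist camera is an equidistant fisheye: a pixel r from the principal point sees the ray r / f radians off the axis. A picture is of the moment at which its call begins: read the wrist's pose just before it. calibration takes no time and is no camera call; for the wrist camera it gives the pose at the moment of the call.
- arm.sign_off(): hands the job in; it is judged then, once.
The state is a dict: "clock": time; "joints": joint angles; "dq": joint speeds; "joint_efforts": joint torques, N m; "position": TCP position; "ee_rot": TCP orientation; "force": force on the tool from outside, world axes, zero at the start; "ft_torque": the same for the moment, N m; "width": opening from 0.0 (shut) to 1.0 (fully open); "gripper_force": force on a finger pad.
Only numpy, scipy, OpenCV 4.12 (cv2) and the standard library are available. Lean on these libraries where they do the work, as an engineer would, in place of code of your own. Each camera call takes 0.05 s, during which the arm holds its last target. There are 200 camera calls.

## Working session

There is one attempt and no reset: what is moved stays moved. The work goes in short steps, Python scripts to look and compute and a tool call to move; the robot and the scene stay as the last step left them, time stands still between calls to the robot, and variables do not carry over. Pictures are saved under pics/ and viewed, at most 10 in all, crops included, and the job is handed in when it is done.

Besides the shell and the picture viewer there is one more tool, called after "Emit:" by a JSON object that holds its "method" and its "body", one argument or row to a line. carry_out: Moves the arm, as the interface text tells. Its arguments: {"type":"object","properties":{"increments":{"type":"array","items":{"type":"number"}},"grip":{"type":"number"},"newtons":{"type":"number"}},"required":["increments"]}

```bash
mkdir -p pics; ls; python3 - <<'E'
from cell import readout, vision, arm
import cv2,numpy as np
print(readout.observe(), arm.tcp_to_grasp)
ims=[]
for n in ("top","scene"):
    im=vision.get_image(n); cv2.imwrite(f"pics/{n}0.png",im[:,:,::-1]); c=vision.calibration(n); print(n,c)
E
```

```text
pics
{'clock': 0.0, 'joints': array([-1.40462853,  0.43520875,  0.02498211,  1.57409459, -0.01160748,
        1.13399646, -0.07511165]), 'dq': array([-0.00021699, -0.00050206, -0.00015449, -0.00012296, -0.00154962,
        0.00019567, -0.00092992]), 'joint_efforts': array([ 3.65349479e-04, -6.67839146e+01,  9.85334292e-01, -3.14464545e+01,
       -6.04163460e-02,  4.29392047e-02,  1.89485336e-04]), 'position': array([0.16588727, 0.602054  , 0.22595489]), 'ee_rot': array([-4.21044862e-01, -3.11317739e+00,  2.45099460e-03]), 'force': array([ 0.13944339,  0.14270626, -0.08145315]), 'ft_torque': array([-0.01056446,  0.00409451, -0.02768301]), 'gripper_force': 0.0, 'width': 0.9997278600045563} -0.0188
top {'fov_y': 49.78622470580564, 'cx': 273.6076061216605, 'cy': 205.71383611024302, 'pose': array([[ 0.02583845,  0.97896306, -0.20239493,  0.41531523],
       [-0.99966089,  0.0259587 , -0.00206071,  0.01042542],
       [ 0.00323655,  0.20237954,  0.97930182,  1.09737911],
       [ 0.        ,  0.        ,  0.        ,  1.        ]])}
scene {'fov_y': 51.71138905563627, 'cx': 278.3409794187449, 'cy': 207.11032946475777, 'pose': array([[-0.56926708, -0.61878782,  0.54132857,  1.11776953],
       [ 0.82211024, -0.43512066,  0.36715768,  0.35369332],
       [ 0.00835055,  0.65404254,  0.75641167,  0.81777586],
       [ 0.        ,  0.        ,  0.        ,  1.        ]])}
```

View pics/top0.png

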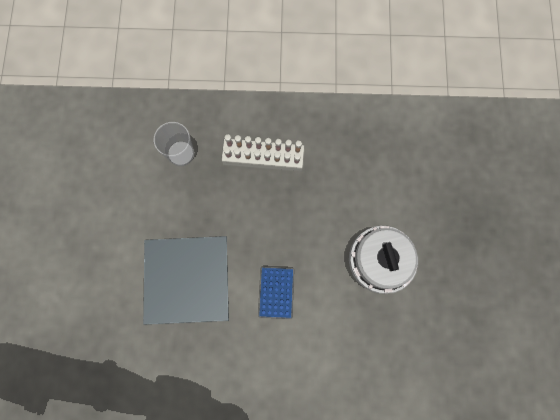

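View pics/scene0.png

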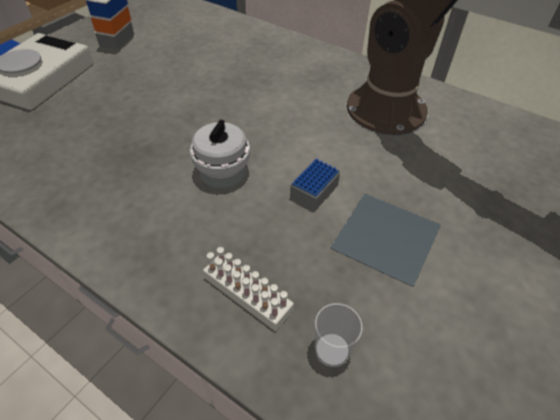

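Top view: lid and rotor near (386,258), bar knob near (390,257) running roughly down the picture. Mat is centred near (186,280), tip box (277,292), rack (263,152) and beaker (180,150).

```bash
cat > h.py <<'E'
import numpy as np, cv2
from cell import readout, vision, arm
def ray(c,uv):
    f=210/np.tan(np.radians(c["fov_y"])/2); p=np.atleast_2d(uv).astype(float)
    P=c["pose"]; d=np.c_[(p[:,0]-c["cx"])/f,-(p[:,1]-c["cy"])/f,-np.ones(len(p))]
    return P[:3,3],d@P[:3,:3].T
def wray(c,uv):
    f=210/np.tan(np.radians(c["fov_y"])/2); p=np.atleast_2d(uv).astype(float)-[c["cx"],c["cy"]]
    r=np.hypot(*p.T)+1e-9; th=r/f
    d=np.c_[np.sin(th)*p[:,0]/r,-np.sin(th)*p[:,1]/r,-np.cos(th)]
    return c["pose"][:3,3],d@c["pose"][:3,:3].T
def plane(od,z):
    o,d=od; return (o+d*((z-o[2])/d[:,2])[:,None])[:,:2]
def blob(m,x0,y0,x1,y1):
    k=np.zeros(m.shape,np.uint8); k[y0:y1,x0:x1]=m[y0:y1,x0:x1]
    cs,_=cv2.findContours(k,cv2.RETR_EXTERNAL,cv2.CHAIN_APPROX_NONE)
    return max(cs,key=cv2.contourArea)[:,0]
E
python3 - <<'E'
from h import *
im=cv2.imread("pics/top0.png"); c=vision.calibration("top")
g=im.max(2); hsv=cv2.cvtColor(im,cv2.COLOR_BGR2HSV)
mat=blob(((im[:,:,0].astype(int)-im[:,:,2])>8).astype(np.uint8),130,220,245,340)
w=plane(ray(c,mat),.003).astype(np.float32); print("mat",cv2.minAreaRect(w))
bl=blob((g<45).astype(np.uint8),365,235,415,285)
w=plane(ray(c,bl),.15).astype(np.float32); print("knob@.15",cv2.minAreaRect(w), len(bl))
w=plane(ray(c,bl),.123).astype(np.float32); print("knob@.123",cv2.minAreaRect(w),cv2.minEnclosingCircle(w))
bar=blob((g<22).astype(np.uint8),365,235,415,285)
w=plane(ray(c,bar),.153).astype(np.float32); print("bar",cv2.minAreaRect(w))
ld=blob((g>120).astype(np.uint8),340,215,430,305)
w=plane(ray(c,ld),.1).astype(np.float32); print("lid",cv2.minAreaRect(w),cv2.minEnclosingCircle(w))
bx=blob((((im[:,:,0].astype(int)-im[:,:,2])>50)*1).astype(np.uint8),250,255,300,330)
print("box",cv2.minAreaRect(plane(ray(c,bx),.064).astype(np.float32)))
big=cv2.resize(im[225:295,345:425],None,fx=8,fy=8,interpolation=cv2.INTER_CUBIC); cv2.imwrite("pics/crop.png",big)
E
```

```text
mat ((0.45709651708602905, 0.21889691054821014), (0.1984560489654541, 0.1980920433998108), 4.057197570800781)
knob@.15 ((0.5077223777770996, -0.2278558760881424), (0.05599656701087952, 0.009479818865656853), 15.881402015686035) 55
knob@.123 ((0.5103559494018555, -0.23464682698249817), (0.05759243294596672, 0.009750007651746273), 15.881383895874023) ((0.5108124017715454, -0.23625129461288452), 0.02889622375369072)Traceback (most recent call last):
  File "<stdin>", line 9, in <module>
  File "h.py", line 17, in blob
    return max(cs,key=cv2.contourArea)[:,0]
           ~~~^^^^^^^^^^^^^^^^^^^^^^^^
ValueError: max() iterable argument is empty
```

Emit:
{"method": "carry_out", "body": {
  "increments": [44, -29, 10, 0, 0, -0.13, 44, -29, 10, 0, 0, -0.13, 44, -29, 0, 0, 0, -0.13, 44, -29, 0, 0, 0, -0.13, 45, -29, 0, 0, 0, -0.13, 28, -42, 0, 0, 0, -0.13, 28, -42, 0, 0, 0, -0.13, 28, -42, 0, 0, 0, -0.13, 28, -42, 0, 0, 0, -0.13, 29, -42, 0, 0, 0, -0.13, 8, -49, 0, 0, 0, -0.13, 8, -49, 0, 0, 0, -0.13, 8, -49, 0, 0, 0, -0.13, 8, -48, 0, 0, 0, -0.13, 9, -48, 0, 0, 0, -0.13, -12, -47, 0, 0, 0, -0.13, -12, -47, 0, 0, 0, -0.13, -13, -47, 0, 0, 0, -0.13, -12, -47, 0, 0, 0, -0.13, -12, -46, 0, 0, 0, -0.13]
}}

```text
clock: 2.6
position: [0.5073, -0.2307, 0.2466]
ee_rot: [-3.113, -0.421, 0.0]
force: [1.5, 0.1, -0.5]
width: 0.997
gripper_force: 0.0
```

Emit:
{"method": "carry_out", "body": {
  "increments": [0, 0, 0, 0, 0, 0, 0, 0, 0, 0, 0, 0]
}}

```text
clock: 2.85
position: [0.5081, -0.2287, 0.2464]
ee_rot: [-3.111, -0.429, 0.001]
force: [0.3, 0.2, -0.2]
width: 0.999
gripper_force: 0.0
```

```bash
python3 - <<'E'
from h import *
from scipy.spatial.transform import Rotation as R
s=readout.observe(); c=vision.calibration("wrist"); im=vision.get_image("wrist")[:,:,::-1]
cv2.imwrite("pics/w1.png",im); Rm=R.from_rotvec(s["ee_rot"]).as_matrix()
print(s["clock"],s["joints"],s["position"],Rm, c)
import pickle; pickle.dump(c,open("c1.pkl","wb"))
E
```

```text
2.85 [-0.29968196  0.38658487  0.87186559  1.76045327 -0.32264183  1.14614739
 -0.62557306] [ 0.50807123 -0.22869591  0.24636733] [[ 9.62732695e-01  2.70454033e-01 -6.11893177e-04]
 [ 2.70454434e-01 -9.62732516e-01  7.08875313e-04]
 [-3.97371270e-04 -8.47946663e-04 -9.99999562e-01]] {'fov_y': 65.70646984690485, 'cx': 274.6442167633982, 'cy': 205.04703156181714, 'pose': array([[ 2.71397590e-01,  9.23833446e-01,  2.69953907e-01,
         5.80885865e-01],
       [-9.62467302e-01,  2.60562855e-01,  7.59189829e-02,
        -2.07439699e-01],
       [-2.03465038e-04, -2.80426037e-01,  9.59875615e-01,
         4.04737231e-01],
       [ 0.00000000e+00,  0.00000000e+00,  0.00000000e+00,
         1.00000000e+00]])}
```

View pics/w1.png

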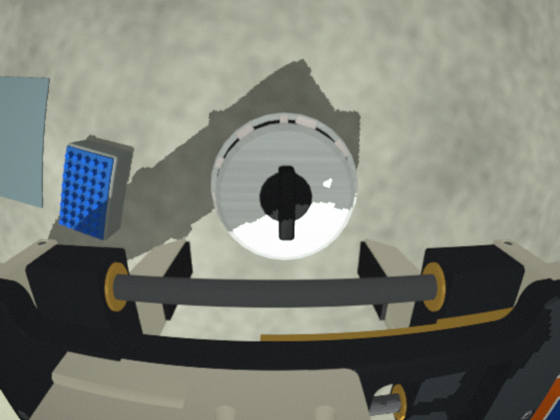

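Wrist view: the bar runs from about (287,167) to (287,240), the black disc centre is near (285,196), and the lid disc is near (285,186).

```bash
python3 - <<'E'
from h import *
import pickle; c=pickle.load(open("c1.pkl","rb")); im=cv2.imread("pics/w1.png"); g=im.max(2)
k=blob((g<60).astype(np.uint8),240,150,330,250)
w=k[(k[:,1]>226)|(k[:,1]<169)]
print("bar ends u,v", k[k[:,1]<169].mean(0),k[:,1].min(),k[:,1].max(),k[k[:,1]>226].mean(0))
for v in (172,225,230,235):
    r=np.where(g[v,265:310]<60)[0]+265; print(v,r.min(),r.max(), plane(wray(c,[(r.min()+r.max()+1)/2,v+.5]),.153))
for v in (185,192,200,207):
    r=np.where(g[v,250:320]<60)[0]+250; print(v,r.min(),r.max(),plane(wray(c,[[r.min(),v+.5],[r.max()+1,v+.5]]),.123).mean(0))
P=plane(wray(c,[[287,166],[287,240.5]]),.153);print(P,P.mean(0),np.diff(P,axis=0))
# disc: circle fit at z=.123
k2=k[(np.abs(k[:,0]-286)>9)]
W=plane(wray(c,k2+.5),.123); A=np.c_[2*W,np.ones(len(W))]; s=np.linalg.lstsq(A,(W**2).sum(1),rcond=None)[0]; print("disc",s[:2],np.sqrt(s[2]+s[:2]@s[:2]))
E
```

```text
bar ends u,v [285.93333333 166.53333333] 166 238 [286.5        234.11764706]
172 279 294 [[ 0.53839232 -0.2294654 ]]
225 280 293 [[ 0.4959685  -0.24189791]]
230 280 293 [[ 0.49174436 -0.24314559]]
235 280 293 [[ 0.48747107 -0.24440948]]
185 263 308 [ 0.52184398 -0.23456239]
192 261 310 [ 0.5156811  -0.23636814]
200 261 310 [ 0.50854751 -0.23845145]
207 262 296 [ 0.50061915 -0.23459107]
[[ 0.54337639 -0.22801714]
 [ 0.48314571 -0.24569047]] [ 0.51326105 -0.23685381] [[-0.06023069 -0.01767332]]
disc [ 0.51302074 -0.2362999 ] 0.021451284783481704
```

Emit:
{"method": "carry_out", "body": {
  "increments": [5, -8, -20, 0, 0, 0.011, 0, 0, -40, 0, 0, 0, 0, 0, -30, 0, 0, 0, 0, 0, -18, 0, 0, 0, 0, 0, -10, 0, 0, 0, 0, 0, 0, 0, 0, 0]
}}

```text
clock: 3.65
position: [0.5132, -0.2372, 0.1287]
ee_rot: [-3.11, -0.445, 0.0]
force: [-0.7, -0.6, -0.2]
width: 0.999
gripper_force: 0.0
```

Emit:
{"method": "carry_out", "body": {
  "increments": [0, 0, 0, 0, 0, 0, 0, 0, 0, 0, 0, 0, 0, 0, 0, 0, 0, 0, 0, 0, 0, 0, 0, 0, 0, 0, 0, 0, 0, 0, 0, 0, 0, 0, 0, 0],
  "grip": 1,
  "newtons": 40
}}

```text
clock: 4.4
position: [0.513, -0.2374, 0.1287]
ee_rot: [3.11, 0.444, -0.0]
force: [-0.1, 0.3, 0.6]
width: 0.398
gripper_force: 0.0
```

```bash
cat > st.py <<'E'
from h import *
from scipy.spatial.transform import Rotation as R
def st(y0=0.2855):
    s=readout.observe(); M=R.from_rotvec(s["ee_rot"]).as_matrix()
    print("t %.2f"%s["clock"],"pos",s["position"].round(4),"yaw rel %.3f"%(np.arctan2(M[1,0],M[0,0])-y0),"tilt",M[:2,2].round(4),"F",s["force"].round(1),"T",s["ft_torque"].round(3),"w %.3f g %.1f"%(s["width"],s["gripper_force"]),"j7 %.2f"%s["joints"][6])
st()
E
python3 st.py
```

```text
t 4.40 pos [ 0.513  -0.2374  0.1287] yaw rel -0.002 tilt [-0. -0.] F [-0.1  0.3  0.6] T [-0.108  0.152  0.031] w 0.398 g 0.0 j7 -0.49
```

Emit:
{"method": "carry_out", "body": {
  "increments": [0, 0, 0, 0, 0, 0, 0, 0, 0, 0, 0, 0, 0, 0, 0, 0, 0, 0, 0, 0, 0, 0, 0, 0]
}}

```text
clock: 4.9
position: [0.513, -0.2374, 0.1287]
ee_rot: [-3.11, -0.444, 0.0]
force: [0.2, -0.6, -0.0]
width: 0.146
gripper_force: 40.0
```

```bash
python3 st.py
```

```text
t 4.90 pos [ 0.513  -0.2374  0.1287] yaw rel -0.002 tilt [-0.0001 -0.    ] F [ 0.2 -0.6 -0. ] T [-0.112  0.171 -0.025] w 0.146 g 40.0 j7 -0.49
```

Emit:
{"method": "carry_out", "body": {
  "increments": [0, 0, 0, 0, 0, 0.025, 0, 0, 0, 0, 0, 0.025, 0, 0, 0, 0, 0, 0],
  "newtons": 60
}}

```text
clock: 5.28
position: [0.513, -0.2375, 0.1287]
ee_rot: [3.098, 0.523, 0.0]
force: [-0.1, 0.2, -0.6]
width: 0.149
gripper_force: 60.0
```

```bash
python3 st.py
```

```text
t 5.28 pos [ 0.513  -0.2375  0.1287] yaw rel 0.049 tilt [ 0. -0.] F [-0.1  0.2 -0.6] T [-0.121  0.153  0.055] w 0.149 g 60.0 j7 -0.45
```

Emit:
{"method": "carry_out", "body": {
  "increments": [0, 0, 0, 0, 0, 0.025, 0, 0, 0, 0, 0, 0.015, 0, 0, 0, 0, 0, 0]
}}

```text
clock: 5.65
position: [0.513, -0.2374, 0.1287]
ee_rot: [3.087, 0.584, -0.0]
force: [-0.5, 0.3, 0.2]
width: 0.146
gripper_force: 60.0
```

```bash
python3 st.py
```

```text
t 5.65 pos [ 0.513  -0.2374  0.1287] yaw rel 0.089 tilt [-0. -0.] F [-0.5  0.3  0.2] T [-0.079  0.148  0.013] w 0.146 g 60.0 j7 -0.42
```

Emit:
{"method": "carry_out", "body": {
  "increments": [0, 0, 0, 0, 0, 0.025, 0, 0, 0, 0, 0, 0.025, 0, 0, 0, 0, 0, 0]
}}

```text
clock: 6.02
position: [0.513, -0.2374, 0.1287]
ee_rot: [-3.071, -0.662, -0.0]
force: [-0.2, -0.1, -0.6]
width: 0.148
gripper_force: 60.0
```

```bash
python3 st.py
```

```text
t 6.03 pos [ 0.513  -0.2374  0.1287] yaw rel 0.139 tilt [-0.      0.0001] F [-0.2 -0.1 -0.6] T [-0.121  0.131  0.042] w 0.148 g 60.0 j7 -0.38
```

Emit:
{"method": "carry_out", "body": {
  "increments": [0, 0, 0, 0, 0, 0.025, 0, 0, 0, 0, 0, 0.015, 0, 0, 0, 0, 0, 0]
}}

```text
clock: 6.4
position: [0.513, -0.2374, 0.1287]
ee_rot: [-3.057, -0.722, 0.0]
force: [-0.3, -0.0, -1.1]
width: 0.149
gripper_force: 60.0
```

```bash
python3 st.py
```

```text
t 6.40 pos [ 0.513  -0.2374  0.1287] yaw rel 0.179 tilt [-0.  0.] F [-0.3 -0.  -1.1] T [-0.14   0.126  0.041] w 0.149 g 60.0 j7 -0.34
```

Emit:
{"method": "carry_out", "body": {
  "increments": [0, 0, 0, 0, 0, 0.025, 0, 0, 0, 0, 0, 0.025, 0, 0, 0, 0, 0, 0]
}}

```text
clock: 6.78
position: [0.513, -0.2376, 0.1287]
ee_rot: [3.038, 0.799, 0.0]
force: [0.7, -0.9, -2.8]
width: 0.147
gripper_force: 60.0
```

```bash
python3 st.py
```

```text
t 6.78 pos [ 0.513  -0.2376  0.1287] yaw rel 0.229 tilt [ 0.0001 -0.0002] F [ 0.7 -0.9 -2.8] T [-0.341 -0.021 -0.021] w 0.147 g 60.0 j7 -0.30
```

Emit:
{"method": "carry_out", "body": {
  "increments": [0, 0, 0, 0, 0, 0.025, 0, 0, 0, 0, 0, 0.015, 0, 0, 0, 0, 0, 0]
}}

```text
clock: 7.15
position: [0.5132, -0.2379, 0.1289]
ee_rot: [3.021, 0.859, 0.001]
force: [0.7, -2.5, -3.6]
width: 0.147
gripper_force: 60.0
```

```bash
python3 st.py
```

```text
t 7.15 pos [ 0.5132 -0.2379  0.1289] yaw rel 0.268 tilt [ 0.0006 -0.0007] F [ 0.7 -2.5 -3.6] T [-0.839 -0.23  -0.106] w 0.147 g 60.0 j7 -0.27
```

Emit:
{"method": "carry_out", "body": {
  "increments": [0, 0, 0, 0, 0, 0.02, 0, 0, 0, 0, 0, 0, 0, 0, 0, 0, 0, 0]
}}

```text
clock: 7.52
position: [0.5132, -0.2378, 0.1289]
ee_rot: [3.013, 0.888, 0.0]
force: [3.0, -4.8, -1.8]
width: 0.145
gripper_force: 60.0
```

```bash
python3 st.py
```

```text
t 7.53 pos [ 0.5132 -0.2378  0.1289] yaw rel 0.288 tilt [ 0.0005 -0.0006] F [ 3.  -4.8 -1.8] T [-1.187 -0.474 -0.229] w 0.145 g 60.0 j7 -0.26
```

Emit:
{"method": "carry_out", "body": {
  "increments": [0, 0, 0, 0, 0, 0.02, 0, 0, 0, 0, 0, 0, 0, 0, 0, 0, 0, 0]
}}

```text
clock: 7.9
position: [0.5133, -0.2378, 0.1289]
ee_rot: [3.004, 0.918, 0.001]
force: [4.1, -3.8, -2.6]
width: 0.146
gripper_force: 60.0
```

```bash
python3 st.py
```

```text
t 7.90 pos [ 0.5133 -0.2378  0.1289] yaw rel 0.308 tilt [ 0.0007 -0.0007] F [ 4.1 -3.8 -2.6] T [-1.181 -0.582 -0.215] w 0.146 g 60.0 j7 -0.24
```

Emit:
{"method": "carry_out", "body": {
  "increments": [0, 0, 0, 0, 0, 0.025, 0, 0, 0, 0, 0, 0]
}}

```text
clock: 8.15
position: [0.5135, -0.2377, 0.1289]
ee_rot: [2.992, 0.956, 0.001]
force: [3.7, -3.6, -3.8]
width: 0.146
gripper_force: 60.0
```

```bash
python3 st.py
```

```text
t 8.15 pos [ 0.5135 -0.2377  0.1289] yaw rel 0.333 tilt [ 0.001  -0.0005] F [ 3.7 -3.6 -3.8] T [-1.134 -0.725 -0.322] w 0.146 g 60.0 j7 -0.22
```

Emit:
{"method": "carry_out", "body": {
  "increments": [0, 0, 0, 0, 0, 0, 0, 0, 0, 0, 0, 0]
}}

```text
clock: 8.4
position: [0.5135, -0.2377, 0.1289]
ee_rot: [2.992, 0.956, 0.001]
force: [2.7, -3.5, -3.3]
width: 0.15
gripper_force: 60.0
```

```bash
python3 st.py
```

```text
t 8.40 pos [ 0.5135 -0.2377  0.1289] yaw rel 0.333 tilt [ 0.0009 -0.0006] F [ 2.7 -3.5 -3.3] T [-1.132 -0.675 -0.316] w 0.150 g 60.0 j7 -0.22
```

Emit:
{"method": "carry_out", "body": {
  "increments": [0, 0, 0, 0, 0, 0.015, 0, 0, 0, 0, 0, 0, 0, 0, 0, 0, 0, 0, 0, 0, 0, 0, 0, 0]
}}

```text
clock: 8.9
position: [0.5136, -0.2376, 0.129]
ee_rot: [2.985, 0.978, 0.002]
force: [4.3, -3.6, -3.3]
width: 0.15
gripper_force: 60.0
```

```bash
python3 st.py
```

```text
t 8.90 pos [ 0.5136 -0.2376  0.129 ] yaw rel 0.348 tilt [ 0.0012 -0.0004] F [ 4.3 -3.6 -3.3] T [-1.102 -0.77  -0.401] w 0.150 g 60.0 j7 -0.21
```

Emit:
{"method": "carry_out", "body": {
  "increments": [0, 0, 0, 0, 0, -0.06, 0, 0, 0, 0, 0, -0.08, 0, 0, 0, 0, 0, -0.08, 0, 0, 0, 0, 0, -0.08, 0, 0, 0, 0, 0, -0.04, 0, 0, 0, 0, 0, 0]
}}

```text
clock: 9.65
position: [0.5128, -0.2366, 0.1287]
ee_rot: [-3.106, -0.461, 0.001]
force: [-0.2, 1.7, 3.6]
width: 0.149
gripper_force: 60.0
```

```bash
python3 st.py
```

```text
t 9.65 pos [ 0.5128 -0.2366  0.1287] yaw rel 0.009 tilt [-0.0006  0.0013] F [-0.2  1.7  3.6] T [ 0.227  0.249 -0.076] w 0.149 g 60.0 j7 -0.48
```

Emit:
{"method": "carry_out", "body": {
  "increments": [0, 0, 0, 0, 0, -0.04, 0, 0, 0, 0, 0, -0.02, 0, 0, 0, 0, 0, 0]
}}

```text
clock: 10.02
position: [0.5129, -0.2374, 0.1287]
ee_rot: [-3.12, -0.366, 0.0]
force: [0.0, 1.1, 2.3]
width: 0.146
gripper_force: 60.0
```

```bash
python3 st.py
```

```text
t 10.03 pos [ 0.5129 -0.2374  0.1287] yaw rel -0.052 tilt [-0.0002  0.    ] F [0.  1.1 2.3] T [ 0.102  0.211 -0.024] w 0.146 g 60.0 j7 -0.53
```

Emit:
{"method": "carry_out", "body": {
  "increments": [0, 0, 0, 0, 0, -0.03, 0, 0, 0, 0, 0, 0]
}}

```text
clock: 10.28
position: [0.513, -0.2376, 0.1287]
ee_rot: [3.125, 0.318, -0.0]
force: [-0.5, -0.4, 0.8]
width: 0.147
gripper_force: 60.0
```

```bash
python3 st.py
```

```text
t 10.28 pos [ 0.513  -0.2376  0.1287] yaw rel -0.083 tilt [-0.     -0.0002] F [-0.5 -0.4  0.8] T [ 0.013  0.149 -0.031] w 0.147 g 60.0 j7 -0.56
```

Emit:
{"method": "carry_out", "body": {
  "increments": [0, 0, 0, 0, 0, -0.03, 0, 0, 0, 0, 0, 0]
}}

```text
clock: 10.52
position: [0.513, -0.2374, 0.1287]
ee_rot: [3.13, 0.271, -0.0]
force: [-0.3, 1.2, 0.5]
width: 0.147
gripper_force: 60.0
```

```bash
python3 st.py
```

```text
t 10.53 pos [ 0.513  -0.2374  0.1287] yaw rel -0.113 tilt [-0.0001 -0.0001] F [-0.3  1.2  0.5] T [0.013 0.166 0.011] w 0.147 g 60.0 j7 -0.58
```

Emit:
{"method": "carry_out", "body": {
  "increments": [0, 0, 0, 0, 0, -0.025, 0, 0, 0, 0, 0, 0]
}}

```text
clock: 10.78
position: [0.513, -0.2372, 0.1287]
ee_rot: [-3.133, -0.233, 0.0]
force: [-0.0, 1.4, 1.7]
width: 0.149
gripper_force: 60.0
```

```bash
python3 st.py
```

```text
t 10.78 pos [ 0.513  -0.2372  0.1287] yaw rel -0.137 tilt [-0.0001  0.0002] F [-0.   1.4  1.7] T [0.177 0.256 0.031] w 0.149 g 60.0 j7 -0.60
```

Emit:
{"method": "carry_out", "body": {
  "increments": [0, 0, 0, 0, 0, -0.025, 0, 0, 0, 0, 0, 0]
}}

```text
clock: 11.02
position: [0.513, -0.2371, 0.1287]
ee_rot: [-3.135, -0.194, 0.0]
force: [-0.2, 2.5, 2.3]
width: 0.149
gripper_force: 60.0
```

```bash
python3 st.py
```

```text
t 11.03 pos [ 0.513  -0.2371  0.1287] yaw rel -0.162 tilt [-0.0001  0.0004] F [-0.2  2.5  2.3] T [0.506 0.246 0.168] w 0.149 g 60.0 j7 -0.62
```

Emit:
{"method": "carry_out", "body": {
  "increments": [0, 0, 0, 0, 0, -0.035, 0, 0, 0, 0, 0, 0]
}}

```text
clock: 11.28
position: [0.5131, -0.2368, 0.1287]
ee_rot: [-3.138, -0.139, 0.0]
force: [-0.3, 4.9, 5.1]
width: 0.147
gripper_force: 60.0
```

```bash
python3 st.py
```

```text
t 11.28 pos [ 0.5131 -0.2368  0.1287] yaw rel -0.197 tilt [-0.0001  0.0008] F [-0.3  4.9  5.1] T [1.021 0.242 0.224] w 0.147 g 60.0 j7 -0.65
```

Emit:
{"method": "carry_out", "body": {
  "increments": [0, 0, 0, 0, 0, -0.015, 0, 0, 0, 0, 0, 0, 0, 0, 0, 0, 0, 0]
}}

```text
clock: 11.65
position: [0.5131, -0.2367, 0.1287]
ee_rot: [-3.139, -0.117, 0.0]
force: [-0.3, 5.5, 3.6]
width: 0.149
gripper_force: 60.1
```

```bash
python3 st.py
```

```text
t 11.65 pos [ 0.5131 -0.2367  0.1287] yaw rel -0.211 tilt [-0.0001  0.0009] F [-0.3  5.5  3.6] T [1.038 0.217 0.338] w 0.149 g 60.1 j7 -0.66
```

Emit:
{"method": "carry_out", "body": {
  "increments": [0, 0, 0, 0, 0, -0.012, 0, 0, 0, 0, 0, 0, 0, 0, 0, 0, 0, 0, 0, 0, 0, 0, 0, 0]
}}

```text
clock: 12.15
position: [0.5132, -0.2366, 0.1287]
ee_rot: [-3.139, -0.098, 0.0]
force: [-1.1, 5.6, 4.4]
width: 0.151
gripper_force: 60.1
```

```bash
python3 st.py
```

```text
t 12.15 pos [ 0.5132 -0.2366  0.1287] yaw rel -0.223 tilt [-0.0001  0.001 ] F [-1.1  5.6  4.4] T [1.09  0.227 0.415] w 0.151 g 60.1 j7 -0.67
```

Emit:
{"method": "carry_out", "body": {
  "increments": [0, 0, 0, 0, 0, 0.08, 0, 0, 0, 0, 0, 0.08, 0, 0, 0, 0, 0, 0.08, 0, 0, 0, 0, 0, 0.08, 0, 0, 0, 0, 0, 0.08, 0, 0, 0, 0, 0, 0.05, 0, 0, 0, 0, 0, 0]
}}

```text
clock: 13.02
position: [0.5129, -0.2382, 0.1287]
ee_rot: [3.039, 0.793, 0.0]
force: [0.6, -1.1, 0.6]
width: 0.149
gripper_force: 60.0
```

```bash
python3 st.py
```

```text
t 13.03 pos [ 0.5129 -0.2382  0.1287] yaw rel 0.225 tilt [ 0.0003 -0.0009] F [ 0.6 -1.1  0.6] T [-0.128  0.151  0.022] w 0.149 g 60.0 j7 -0.31
```

Emit:
{"method": "carry_out", "body": {
  "increments": [0, 0, 0, 0, 0, 0.04, 0, 0, 0, 0, 0, 0.03, 0, 0, 0, 0, 0, 0]
}}

```text
clock: 13.4
position: [0.5129, -0.2377, 0.1287]
ee_rot: [3.009, 0.901, -0.0]
force: [-0.2, 0.0, -0.5]
width: 0.148
gripper_force: 60.0
```

```bash
python3 st.py
```

```text
t 13.40 pos [ 0.5129 -0.2377  0.1287] yaw rel 0.297 tilt [-0.     -0.0003] F [-0.2  0.  -0.5] T [-0.298  0.203  0.08 ] w 0.148 g 60.0 j7 -0.25
```

Emit:
{"method": "carry_out", "body": {
  "increments": [0, 0, 0, 0, 0, 0.04, 0, 0, 0, 0, 0, 0.03, 0, 0, 0, 0, 0, 0]
}}

```text
clock: 13.78
position: [0.513, -0.2373, 0.1287]
ee_rot: [-2.976, -1.007, -0.0]
force: [-0.1, -1.0, -0.1]
width: 0.149
gripper_force: 60.0
```

```bash
python3 st.py
```

```text
t 13.78 pos [ 0.513  -0.2373  0.1287] yaw rel 0.367 tilt [0.     0.0001] F [-0.1 -1.  -0.1] T [-0.221  0.135  0.055] w 0.149 g 60.0 j7 -0.19
```

Emit:
{"method": "carry_out", "body": {
  "increments": [0, 0, 0, 0, 0, 0.03, 0, 0, 0, 0, 0, 0, 0, 0, 0, 0, 0, 0]
}}

```text
clock: 14.15
position: [0.513, -0.2374, 0.1287]
ee_rot: [2.961, 1.05, -0.0]
force: [-0.0, -0.2, 0.7]
width: 0.15
gripper_force: 60.0
```

```bash
python3 st.py
```

```text
t 14.15 pos [ 0.513  -0.2374  0.1287] yaw rel 0.396 tilt [-0. -0.] F [-0.  -0.2  0.7] T [-0.068  0.11   0.04 ] w 0.150 g 60.0 j7 -0.17
```

Free arc has grown anticlockwise. Carry on towards the new wall near 0.5.

Emit:
{"method": "carry_out", "body": {
  "increments": [0, 0, 0, 0, 0, 0.03, 0, 0, 0, 0, 0, 0.03, 0, 0, 0, 0, 0, 0]
}}

```text
clock: 14.52
position: [0.513, -0.2374, 0.1287]
ee_rot: [-2.927, -1.14, -0.0]
force: [0.2, 0.3, -0.4]
width: 0.151
gripper_force: 60.0
```

```bash
python3 st.py
```

```text
t 14.53 pos [ 0.513  -0.2374  0.1287] yaw rel 0.457 tilt [0.     0.0001] F [ 0.2  0.3 -0.4] T [-0.124  0.147  0.038] w 0.151 g 60.0 j7 -0.12
```

Emit:
{"method": "carry_out", "body": {
  "increments": [0, 0, 0, 0, 0, 0.03, 0, 0, 0, 0, 0, 0]
}}

```text
clock: 14.78
position: [0.513, -0.2375, 0.1287]
ee_rot: [2.91, 1.183, -0.0]
force: [-0.2, -0.2, -0.6]
width: 0.148
gripper_force: 60.0
```

```bash
python3 st.py
```

```text
t 14.78 pos [ 0.513  -0.2375  0.1287] yaw rel 0.487 tilt [-0. -0.] F [-0.2 -0.2 -0.6] T [-0.14   0.1    0.072] w 0.148 g 60.0 j7 -0.09
```

Emit:
{"method": "carry_out", "body": {
  "increments": [0, 0, 0, 0, 0, 0.03, 0, 0, 0, 0, 0, 0]
}}

```text
clock: 15.02
position: [0.5131, -0.2375, 0.1287]
ee_rot: [2.892, 1.227, 0.0]
force: [0.7, -0.7, -2.5]
width: 0.147
gripper_force: 60.0
```

```bash
python3 st.py
```

```text
t 15.03 pos [ 0.5131 -0.2375  0.1287] yaw rel 0.517 tilt [ 0.0002 -0.0002] F [ 0.7 -0.7 -2.5] T [-0.306 -0.035  0.024] w 0.147 g 60.0 j7 -0.07
```

Emit:
{"method": "carry_out", "body": {
  "increments": [0, 0, 0, 0, 0, 0.025, 0, 0, 0, 0, 0, 0]
}}

```text
clock: 15.28
position: [0.513, -0.2373, 0.1287]
ee_rot: [-2.876, -1.263, 0.0]
force: [-0.3, 0.1, -1.1]
width: 0.147
gripper_force: 60.0
```

```bash
python3 st.py
```

```text
t 15.28 pos [ 0.513  -0.2373  0.1287] yaw rel 0.542 tilt [-0.0001  0.0001] F [-0.3  0.1 -1.1] T [-0.202  0.025  0.044] w 0.147 g 60.0 j7 -0.05
```

Emit:
{"method": "carry_out", "body": {
  "increments": [0, 0, 0, 0, 0, 0.025, 0, 0, 0, 0, 0, 0]
}}

```text
clock: 15.52
position: [0.5129, -0.2373, 0.1287]
ee_rot: [-2.86, -1.299, 0.0]
force: [-0.8, -0.4, -2.0]
width: 0.149
gripper_force: 60.0
```

```bash
python3 st.py
```

```text
t 15.53 pos [ 0.5129 -0.2373  0.1287] yaw rel 0.567 tilt [-0.0002  0.0002] F [-0.8 -0.4 -2. ] T [-0.141  0.1    0.033] w 0.149 g 60.0 j7 -0.03
```

Emit:
{"method": "carry_out", "body": {
  "increments": [0, 0, 0, 0, 0, 0.02, 0, 0, 0, 0, 0, 0]
}}

```text
clock: 15.78
position: [0.5129, -0.2374, 0.1287]
ee_rot: [-2.847, -1.327, 0.0]
force: [1.0, -0.5, -0.4]
width: 0.148
gripper_force: 60.0
```

```bash
python3 st.py
```

```text
t 15.78 pos [ 0.5129 -0.2374  0.1287] yaw rel 0.587 tilt [-0.0002  0.0001] F [ 1.  -0.5 -0.4] T [-0.116  0.163  0.113] w 0.148 g 60.0 j7 -0.01
```

Emit:
{"method": "carry_out", "body": {
  "increments": [0, 0, 0, 0, 0, 0.03, 0, 0, 0, 0, 0, 0]
}}

```text
clock: 16.02
position: [0.513, -0.2374, 0.1287]
ee_rot: [-2.827, -1.37, 0.0]
force: [0.1, -0.1, -0.6]
width: 0.153
gripper_force: 60.0
```

```bash
python3 st.py
```

```text
t 16.02 pos [ 0.513  -0.2374  0.1287] yaw rel 0.617 tilt [-0.  0.] F [ 0.1 -0.1 -0.6] T [-0.133  0.08   0.024] w 0.153 g 60.0 j7 0.01
```

Emit:
{"method": "carry_out", "body": {
  "increments": [0, 0, 0, 0, 0, 0.03, 0, 0, 0, 0, 0, 0]
}}

```text
clock: 16.27
position: [0.513, -0.2374, 0.1287]
ee_rot: [-2.806, -1.412, -0.0]
force: [-0.9, 0.8, -1.2]
width: 0.148
gripper_force: 60.0
```

```bash
python3 st.py
```

```text
t 16.27 pos [ 0.513  -0.2374  0.1287] yaw rel 0.647 tilt [0.     0.0001] F [-0.9  0.8 -1.2] T [-0.078  0.124  0.037] w 0.148 g 60.0 j7 0.04
```

Emit:
{"method": "carry_out", "body": {
  "increments": [0, 0, 0, 0, 0, 0.04, 0, 0, 0, 0, 0, 0]
}}

```text
clock: 16.52
position: [0.513, -0.2373, 0.1287]
ee_rot: [-2.777, -1.468, -0.0]
force: [-0.3, 0.5, -2.0]
width: 0.145
gripper_force: 60.0
```

```bash
python3 st.py
```

```text
t 16.52 pos [ 0.513  -0.2373  0.1287] yaw rel 0.687 tilt [-0.      0.0002] F [-0.3  0.5 -2. ] T [0.019 0.121 0.079] w 0.145 g 60.0 j7 0.07
```

Emit:
{"method": "carry_out", "body": {
  "increments": [0, 0, 0, 0, 0, 0.04, 0, 0, 0, 0, 0, 0]
}}

```text
clock: 16.77
position: [0.513, -0.2373, 0.1287]
ee_rot: [-2.747, -1.524, -0.0]
force: [-0.1, 0.9, -0.9]
width: 0.148
gripper_force: 60.0
```

```bash
python3 st.py
```

```text
t 16.77 pos [ 0.513  -0.2373  0.1287] yaw rel 0.727 tilt [-0.      0.0003] F [-0.1  0.9 -0.9] T [0.142 0.167 0.01 ] w 0.148 g 60.0 j7 0.10
```

Emit:
{"method": "carry_out", "body": {
  "increments": [0, 0, 0, 0, 0, 0.05, 0, 0, 0, 0, 0, 0.05, 0, 0, 0, 0, 0, 0]
}}

```text
clock: 17.15
position: [0.5129, -0.2371, 0.1287]
ee_rot: [-2.668, -1.657, -0.0]
force: [-1.8, 2.7, 0.6]
width: 0.147
gripper_force: 60.0
```

```bash
python3 st.py
```

```text
t 17.15 pos [ 0.5129 -0.2371  0.1287] yaw rel 0.826 tilt [-0.0002  0.0005] F [-1.8  2.7  0.6] T [0.327 0.292 0.036] w 0.147 g 60.0 j7 0.19
```

Emit:
{"method": "carry_out", "body": {
  "increments": [0, 0, 0, 0, 0, 0.05, 0, 0, 0, 0, 0, 0.05, 0, 0, 0, 0, 0, 0]
}}

```text
clock: 17.52
position: [0.5128, -0.237, 0.1287]
ee_rot: [-2.583, -1.787, -0.0]
force: [-0.3, 3.3, 1.2]
width: 0.148
gripper_force: 60.0
```

```bash
python3 st.py
```

```text
t 17.52 pos [ 0.5128 -0.237   0.1287] yaw rel 0.925 tilt [-0.0003  0.0008] F [-0.3  3.3  1.2] T [0.644 0.4   0.106] w 0.148 g 60.0 j7 0.27
```

Emit:
{"method": "carry_out", "body": {
  "increments": [0, 0, 0, 0, 0, 0.08, 0, 0, 0, 0, 0, 0.08, 0, 0, 0, 0, 0, 0.08, 0, 0, 0, 0, 0, 0.08, 0, 0, 0, 0, 0, 0.08, 0, 0, 0, 0, 0, 0.08, 0, 0, 0, 0, 0, 0]
}}

```text
clock: 18.4
position: [0.5121, -0.2367, 0.1287]
ee_rot: [-2.083, -2.349, -0.0]
force: [-5.0, 5.1, 4.4]
width: 0.146
gripper_force: 60.0
```

```bash
python3 st.py
```

```text
t 18.40 pos [ 0.5121 -0.2367  0.1287] yaw rel 1.405 tilt [-0.0016  0.0016] F [-5.   5.1  4.4] T [0.911 0.934 0.155] w 0.146 g 60.0 j7 0.67
```

Emit:
{"method": "carry_out", "body": {
  "increments": [0, 0, 1, 0, 0, 0, 0, 0, 1.5, 0, 0, 0, 0, 0, 1.5, 0, 0, 0, 0, 0, 0, 0, 0, 0]
}}

```text
clock: 18.9
position: [0.5121, -0.2371, 0.1324]
ee_rot: [-2.082, -2.35, 0.001]
force: [-3.8, 3.2, -5.8]
width: 0.146
gripper_force: 60.0
```

```bash
python3 st.py
```

```text
t 18.90 pos [ 0.5121 -0.2371  0.1324] yaw rel 1.406 tilt [-0.0018  0.0007] F [-3.8  3.2 -5.8] T [0.827 1.105 0.002] w 0.146 g 60.0 j7 0.67
```

Emit:
{"method": "carry_out", "body": {
  "increments": [0, 0, 2, 0, 0, 0, 0, 0, 3, 0, 0, 0, 0, 0, 4, 0, 0, 0, 0, 0, 4, 0, 0, 0, 0, 0, 0, 0, 0, 0]
}}

```text
clock: 19.52
position: [0.5137, -0.2374, 0.1466]
ee_rot: [2.082, 2.351, 0.002]
force: [-1.4, 4.6, 0.8]
width: 0.149
gripper_force: 60.0
```

```bash
python3 st.py
```

```text
t 19.52 pos [ 0.5137 -0.2374  0.1466] yaw rel 1.406 tilt [ 0.0016 -0.0001] F [-1.4  4.6  0.8] T [ 1.228  0.374 -0.013] w 0.149 g 60.0 j7 0.66
```

Emit:
{"method": "carry_out", "body": {
  "increments": [0, 0, 6, 0, 0, 0, 0, 0, 8, 0, 0, 0, 0, 0, 10, 0, 0, 0, 0, 0, 15, 0, 0, 0, 0, 0, 20, 0, 0, 0, 0, 0, 20, 0, 0, 0, 0, 0, 0, 0, 0, 0, 0, 0, 0, 0, 0, 0]
}}

```text
clock: 20.52
position: [0.5128, -0.2373, 0.2245]
ee_rot: [-2.083, -2.351, 0.0]
force: [0.2, 0.1, -3.3]
width: 0.147
gripper_force: 60.0
```

```bash
python3 st.py; python3 -c "
from h import *
cv2.imwrite('pics/s2.png',vision.get_image('scene')[:,:,::-1])"
```

```text
t 20.52 pos [ 0.5128 -0.2373  0.2245] yaw rel 1.406 tilt [-0.0002  0.0001] F [ 0.2  0.1 -3.3] T [-0.083  0.045 -0.033] w 0.147 g 60.0 j7 0.62
```

View pics/s2.png

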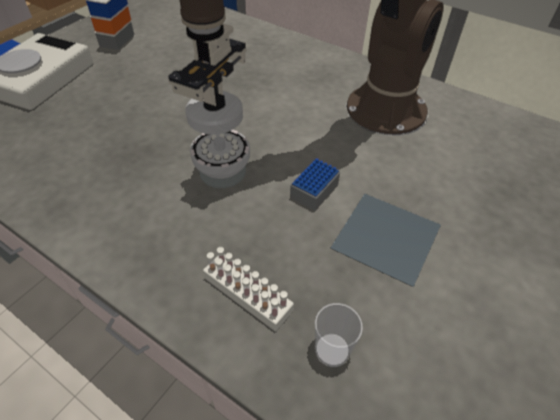

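Picture: the lid hangs free in the gripper at (214,110), above the open rotor at (218,155); rack, box and beaker are unmoved.

Emit:
{"method": "carry_out", "body": {
  "increments": [-2, 15, 0, 0, 0, 0, -4, 30, 0, 0, 0, 0, -5, 40, 0, 0, 0, 0, -5, 40, 0, 0, 0, 0, -5, 40, 0, 0, 0, 0, -5, 40, 0, 0, 0, 0, -5, 40, 0, 0, 0, 0, -5, 40, 0, 0, 0, 0, -5, 40, 0, 0, 0, 0, -5, 40, 0, 0, 0, 0, -5, 40, 0, 0, 0, 0, -4, 30, 0, 0, 0, 0, -1, 15, 0, 0, 0, 0, 0, 6, 0, 0, 0, 0, 0, 0, 0, 0, 0, 0, 0, 0, 0, 0, 0, 0]
}}

```text
clock: 22.58
position: [0.4573, 0.2172, 0.2247]
ee_rot: [2.085, 2.349, -0.001]
force: [0.3, -0.6, -2.9]
width: 0.151
gripper_force: 60.0
```

Emit:
{"method": "carry_out", "body": {
  "increments": [0, 0, -20, 0, 0, 0, 0, 0, -30, 0, 0, 0, 0, 0, -30, 0, 0, 0, 0, 0, -30, 0, 0, 0, 0, 0, -25, 0, 0, 0, 0, 0, -15, 0, 0, 0, 0, 0, -10, 0, 0, 0, 0, 0, -5, 0, 0, 0, 0, 0, 0, 0, 0, 0, 0, 0, 0, 0, 0, 0]
}}

```text
clock: 23.82
position: [0.4574, 0.2188, 0.0603]
ee_rot: [2.083, 2.351, 0.002]
force: [0.0, 0.1, -3.4]
width: 0.148
gripper_force: 60.0
```

```bash
python3 st.py; python3 -c "
from h import *
cv2.imwrite('pics/s3.png',vision.get_image('scene')[:,:,::-1])"
```

```text
t 23.82 pos [0.4574 0.2188 0.0603] yaw rel 1.406 tilt [0.0009 0.0006] F [ 0.   0.1 -3.4] T [-0.083  0.034  0.036] w 0.148 g 60.0 j7 -0.32
```

View pics/s3.png

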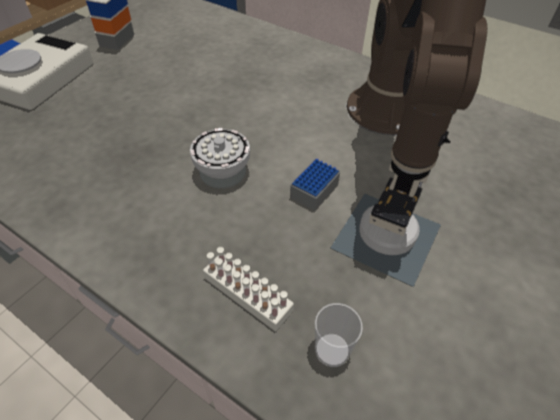

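The lid hangs level at about (388,232), over the middle of the mat. Now lower it slowly until it touches.

Emit:
{"method": "carry_out", "body": {
  "increments": [0, 0, -4, 0, 0, 0, 0, 0, -4, 0, 0, 0, 0, 0, -3, 0, 0, 0, 0, 0, -2, 0, 0, 0, 0, 0, -1.5, 0, 0, 0, 0, 0, 0, 0, 0, 0]
}}

```text
clock: 24.62
position: [0.457, 0.2185, 0.0451]
ee_rot: [-2.083, -2.352, 0.0]
force: [0.3, 1.5, -3.1]
width: 0.149
gripper_force: 60.0
```

Emit:
{"method": "carry_out", "body": {
  "increments": [0, 0, -1, 0, 0, 0, 0, 0, 0, 0, 0, 0]
}}

```text
clock: 24.88
position: [0.4571, 0.2186, 0.0446]
ee_rot: [2.083, 2.351, 0.001]
force: [-1.5, -0.6, 3.5]
width: 0.143
gripper_force: 60.0
```

```bash
python3 st.py
```

```text
t 24.88 pos [0.4571 0.2186 0.0446] yaw rel 1.406 tilt [0.0003 0.0003] F [-1.5 -0.6  3.5] T [-0.308  0.419  0.008] w 0.143 g 60.0 j7 -0.32
```

Emit:
{"method": "carry_out", "body": {
  "increments": [0, 0, 0, 0, 0, 0, 0, 0, 0, 0, 0, 0, 0, 0, 0, 0, 0, 0, 0, 0, 0, 0, 0, 0, 0, 0, 0, 0, 0, 0, 0, 0, 0, 0, 0, 0, 0, 0, 0, 0, 0, 0, 0, 0, 0, 0, 0, 0],
  "grip": 0.3
}}

```text
clock: 25.88
position: [0.457, 0.2186, 0.0443]
ee_rot: [2.083, 2.352, 0.0]
force: [0.8, -0.3, 0.3]
width: 0.701
gripper_force: 0.0
```

Emit:
{"method": "carry_out", "body": {
  "increments": [0, 0, 5, 0, 0, 0, 0, 0, 15, 0, 0, 0, 0, 0, 30, 0, 0, 0, 0, 0, 40, 0, 0, 0, 0, 0, 40, 0, 0, 0, 0, 0, 40, 0, 0, 0, 0, 0, 0, 0, 0, 0, 0, 0, 0, 0, 0, 0]
}}

```text
clock: 26.88
position: [0.4567, 0.2184, 0.2145]
ee_rot: [2.083, 2.352, 0.001]
force: [-0.6, -0.1, 0.4]
width: 0.701
gripper_force: 0.0
```

```bash
python3 st.py; python3 -c "
from h import *
cv2.imwrite('pics/s4.png',vision.get_image('scene')[:,:,::-1])"
```

```text
t 26.88 pos [0.4567 0.2184 0.2145] yaw rel 1.406 tilt [0.0003 0.0003] F [-0.6 -0.1  0.4] T [-0.067  0.049 -0.016] w 0.701 g 0.0 j7 -0.37
```

View pics/s4.png

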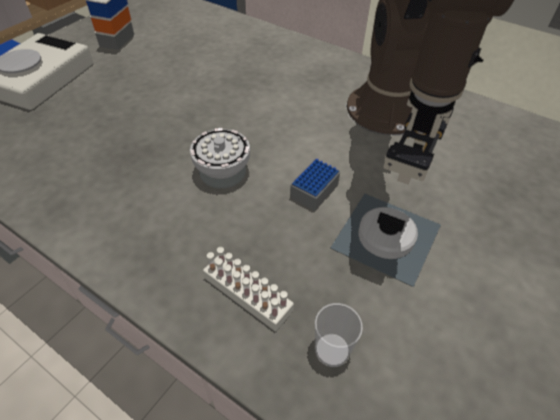

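The lid lies flat, knob up, at about (388,233) in the middle of the mat, and the gripper is clear of it.

```bash
python3 -c "
from cell import arm
print(arm.sign_off())"
```

```text
the job is handed in; nothing more can be done
None
```

The lid broke free without sign of the seal tearing. I unlocked it, lifted it off and set it flat, knob up, in the middle of the mat, then let go. The rack, tip box and beaker were not touched, and I handed the job in at about 27 s; the interface gave no verdict.

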